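Let a spare spool out of the lever dispenser

TASK

Press the red lever pad of the blue spool dispenser all the way down with your fingertips, so that the linked orange lid swings fully up and the brass spool rolls out into the catch tray. Then keep contact and let the lever up slowly, taking two seconds or more, so that the lid is eased fully shut without slamming. Touch neither the lid nor the spool, and leave everything else on the counter where it lies.

Things in the scene. Friction and masses are not known exactly. Their poses are not given: they have to be found in the camera images.
- dispenser: Fixed blue spool dispenser, base plate 260 x 110 mm, clear chute 58 mm wide, top 138 mm high. Origin on the counter under the chute, z up, +x along the chute from the lever end to the lid (x = +55 mm) and the rubber catch tray beyond it (inside x = 60 to 142 mm, 48 mm wide, floor about 32 mm high, walls to 70 mm). The plate spans x = -105 to +155 mm.
- lever_pad (a point): Centre of the upper face of the red lever pad, 30 mm (dispenser's x) x 30 mm (y) x 8 mm. At rest at (-185, +35, +152) mm in the dispenser's frame, sloping 0.2 rad with its outer (-x) end higher. Fully pressed it is 60 mm lower, 4 mm farther out (-x), sloping 0.2 rad the other way, at a firm stop. Nothing stands beneath it.
- lever (a joint): Rocker lever angle: 0 at rest (pad up), 0.4 rad fully pressed; the lid turns 3.5 times as far. Pivot at the dispenser's x = -40 mm, 112 mm high. A return spring pushes the pad up with about 2.5 N at the start and 6.5 N fully down; let go, the lever flies up and the lid slams.
- lid (a joint): Angle of the orange lid (a 46 x 58 mm flap hinged along its upper edge 112 mm high at the dispenser's x = +55 mm): 0 shut (hanging plumb), 1.4 rad fully open (swung outward and up, nearly level). Moved by the lever only. The spool gets out from about 1.1 rad on.
- spool_center (a point): Centre of the loose brass reel spool, 32 mm across its flanges and 38 mm long, 40 g or so, axle across the chute. It waits in the chute against the inside of the shut lid (dispenser x about +37 mm) and rolls by itself into the catch tray (resting at x about +125 mm, 46 mm above the counter).
- reel: Bystander: loose gold baitcasting reel, about 78 x 97 x 55 mm high, origin under its middle. Stands beside the dispenser on its +y side.
- canister: Bystander: loose clear screw-top canister of spare gears, 80 mm across, 105 mm high, origin under its middle. Stands beside the dispenser on its -y side.
- brake_dial: Bystander: loose black brake dial, 36 mm across, 12 mm high, origin under its middle. Lies beside the lever on its -y side.
- worm_shaft: Bystander: loose chrome worm shaft, 80 mm long (own x), 10 mm high, origin under its middle. Lies beside the lever on its +y side.
- spanner: Bystander: loose brass spanner with cork handle, 160 mm long (own x), 20 mm high, origin under its middle.
- oil_bottle: Bystander: loose yellow oil bottle, 36 mm across, 95 mm high, origin under its middle.
- brush: Bystander: loose cleaning brush, 165 mm long (own x), 18 mm high, origin under its middle.

How it is judged:
By the outcome, as a careful person would: the job done as asked, in the order asked, and still so for the second after the job is handed in, with the robot touching nothing.
It also fails if it takes over 38 s, if anything falls off the work surface, if the arm or the gripper's body presses on something with over 40 N, if the wrist force passes 120 N, or if a joint passes its speed limit or range.

ROBOT

A 6-joint arm with a two-finger parallel gripper is mounted at the origin on the work surface. World frame = base frame: x ahead of the robot, y to its left, z up, the work surface at z = 0. Lengths are in m, angles in rad, forces in N, time in s.
With the tool pointing down it reaches from about 0.275 to 0.825 m from the base axis. Payload 4.9 kg.
Tool frame: the origin (TCP) lies midway between the tips of the shut fingers; the grasp point (between the pads) lies 19 mm behind it (grip_point_offset is the distance from the TCP to the grasp point, in m); z points along the fingers, x is the direction in which the jaws open and shut, and the axes are right-handed (so a half turn about z gives the same grasp; the last joint's range is limited). The gripper opens to 85 mm and grips with 20 to 120 N. Pads are 22 mm wide; open, the fingers measure 114 mm over their backs; the gripper's body (76 mm by 85 mm) begins 54 mm behind the grasp point. The pads swing forward as they close: fully open they stand 13 mm farther back than shut.
Start: joints at [1.013, 0.326, -0.193, 1.052, 0, 1.437], TCP at [0.226, 0.501, 0.231] pointing down, gripper open.
Joint ranges: [-2.65, 2.65], [-0.97, 1.79], [-1.3, 1.35], [-1.93, 2.1], [-1.47, 1.37], [-3.14, 3.14]. Speed limits (rad/s): [2.57, 2.57, 3.14, 3.14, 3.14, 3.14].

INTERFACE

Orientations are given as a rotation vector (axis times angle).
In Python, from cell import * gives the robot as it stands. Calls block until the motion is done:
- movep(position, orientation): joint-space move of the TCP to a pose.
- move_l(position, velocity=0.15, rot=None, until_force=None): straight line of the TCP; rot=None keeps the orientation; velocity is the mean speed in m/s. With until_force (N) it stops when the force on the tool has changed by that much, and returns True; else False.
- set_joints(angles): joint-space move.
- let_go() and grab(newtons=None): open the fingers fully, or close them until they stop; newtons is the grip in N (None keeps the last).
- sleep(seconds).
- ik(position, orientation): joint angles nearest the present ones, or None.
- get_state(): the state.
- grab_frame(name): name is "side" or "top"; returns a dict with "img" (480x640x3 uint8, red, green, blue), "fx", "fy", "cx", "cy" (pixels), "k1" (the pictures are not rectified: a ray, as slopes to the right and down, at radius r is drawn at 1 + k1 r^2 times it, then the intrinsics apply), "cam_to_world" (4x4, takes a point from camera to world coordinates). Camera axes: x right, y down, z forward; pixel columns grow to the right and rows downward; lengths in m; the calibration is good to about 2 mm. A picture is of the moment at which its call begins. There is no depth.
A pose or a line that the arm cannot do raises MotionError and nothing moves.
- sign_off(): hands the job in, once; it reports no verdict.
Trained networks look in the newest picture that a camera, given by its name, has taken for a name from the list of things; names that differ only in an ending like _2 or _b are one class to them, and where a whole thing is asked for, a point or a joint stands for the part that bears it (a point fixed in the world has none). Each returns a list of dicts, best first, with "score" (0 to 1); they miss things now and then, are a little off and sometimes report something else, mostly with a low value. They report only what shows in the picture. A call takes as long as a camera call.
- spot_in(camera, name): "centre" ([column, row] in pixels, amid what is visible of it).
- silhouettes(camera, name): "mask" (480x640 bool, what is visible of it) and "centre" ([column, row] in pixels, amid what is visible of it).
- tip_of(camera, name): "centre" ([column, row] in pixels: a listed point, or the origin of a listed thing).
The state is a dict: "clock": time; "q": joint angles; "joint_velocities": joint speeds; "tau": joint torques, N m; "position": TCP position; "eef_rot": TCP orientation; "contact_force": force on the tool from outside, world axes, zero at the start; "wrist_torque": the same for the moment, N m; "finger_gap": opening from 0.0 (shut) to 1.0 (fully open).
Only numpy, scipy, OpenCV 4.12 (cv2) and the standard library are available. Lean on these libraries where they do the work, as an engineer would, in place of code of your own. Each camera call takes 0.05 s, during which the arm holds its last target. There are 200 camera calls.

## Working session

There is one attempt and no reset: what is moved stays moved. The work goes in short steps, each a Python script; the robot and the scene stay as the last script left them, time stands still between calls to the robot, and variables do not carry over. Pictures are saved under pics/ and viewed, about 8 in all and at most 12, crops included, and the job is handed in when it is done.

```bash
mkdir -p pics; cat > h.py <<'E'
from cell import *
import numpy as np, cv2
def ray(f,uv):
    d=np.array([(uv[0]-f["cx"])/f["fx"],(uv[1]-f["cy"])/f["fy"]]);r=d.copy()
    for _ in range(30): r=d/(1+f["k1"]*(r@r))
    T=np.array(f["cam_to_world"]);v=T[:3,:3]@np.array([r[0],r[1],1]);return T[:3,3],v/np.linalg.norm(v)
def atz(f,uv,z):
    o,v=ray(f,uv);return o+v*(z-o[2])/v[2]
def tri(f1,a,f2,b):
    o1,v1=ray(f1,a);o2,v2=ray(f2,b)
    s=np.linalg.lstsq(np.stack([v1,-v2],1),o2-o1,rcond=None)[0]
    p,q=o1+s[0]*v1,o2+s[1]*v2
    return (p+q)/2,np.linalg.norm(p-q)
def proj(f,P):
    T=np.array(f["cam_to_world"]);c=T[:3,:3].T@(np.array(P)-T[:3,3]);r=c[:2]/c[2];r=r*(1+f["k1"]*(r@r))
    return np.array([r[0]*f["fx"]+f["cx"],r[1]*f["fy"]+f["cy"]])
def save(f,n): cv2.imwrite("pics/"+n+".png",cv2.cvtColor(f["img"],cv2.COLOR_RGB2BGR))
E
python3 - <<'E'
from h import *
np.set_printoptions(precision=4,suppress=True)
F={c:grab_frame(c) for c in("side","top")}
for c in F: save(F[c],c+"0"); print(c,np.array(F[c]["cam_to_world"])[:3,3],F[c]["fx"])
for n in("dispenser","lever_pad","spool_center","reel","canister","brake_dial","worm_shaft","spanner","oil_bottle","brush"):
    r={c:tip_of(c,n) for c in F}
    for c in F: print(n,c,[(np.round(x["centre"],1),round(x["score"],2)) for x in r[c][:2]])
    if r["side"] and r["top"]: print("  tri",*tri(F["side"],r["side"][0]["centre"],F["top"],r["top"][0]["centre"]))
print(get_state())
E
```

```text
side [-0.0016 -0.8472  1.2091] 587.4140545382676
top [0.2314 0.0077 1.897 ] 588.2895771743484
dispenser side [(array([292.1, 215. ]), 0.82)]
dispenser top [(array([256.3, 216.1]), 0.95)]
  tri [ 0.6516  0.2098 -0.0026] 0.009952782571797701
lever_pad side [(array([238. , 203.4]), 0.71), (array([168.8, 188. ]), 0.61)]
lever_pad top [(array([250.3, 267.3]), 0.56)]
  tri [0.4713 0.2067 0.1366] 0.008413716260760257
spool_center side []
spool_center top []
reel side [(array([247.3, 197.8]), 0.59)]
reel top [(array([212.4, 239.4]), 0.85)]
  tri [ 0.5763  0.3509 -0.0055] 0.004110354099685153
canister side [(array([311. , 250.1]), 0.8)]
canister top [(array([304.9, 233.2]), 0.89)]
  tri [0.5981 0.0452 0.0239] 0.008321368730495275
brake_dial side [(array([258.1, 276.4]), 0.68)]
brake_dial top [(array([305. , 275.5]), 0.55)]
  tri [0.4485 0.0489 0.0126] 0.019221998297832513
worm_shaft side [(array([221.1, 237.6]), 0.61), (array([259.4, 274. ]), 0.33)]
worm_shaft top []
spanner side [(array([166.1, 186.8]), 0.83)]
spanner top [(array([155.6, 299.2]), 0.66)]
  tri [0.3828 0.5213 0.0065] 0.002274038593950744
oil_bottle side []
oil_bottle top [(array([477.1, 282.5]), 0.57)]
brush side [(array([217.6, 162.2]), 0.7), (array([389. , 453.5]), 0.16)]
brush top [(array([155.6, 238. ]), 0.68)]
  tri [0.5742 0.5321 0.0117] 0.010431357946430622
{'clock': 1.1, 'q': array([ 1.0128,  0.3262, -0.1926,  1.052 ,  0.    ,  1.4366]), 'joint_velocities': array([-0.0016,  0.0008,  0.0007, -0.0015,  0.0006, -0.    ]), 'tau': array([  0.0003, -44.3338,  26.2761,   0.0012,   0.    ,  -0.    ]), 'position': array([0.2262, 0.5014, 0.2313]), 'eef_rot': array([-2.639 , -1.7045,  0.    ]), 'contact_force': array([ 0.0484, -0.2596,  0.0368]), 'wrist_torque': array([-0.0002, -0.0401, -0.0013]), 'finger_gap': 0.9977193376441164}
```

```bash
python3 - <<'E'
import cv2
a=cv2.imread("pics/side0.png")[130:310,150:390]
b=cv2.imread("pics/top0.png")[140:320,170:370]
cv2.imwrite("pics/c1.png",cv2.resize(a,None,fx=3.3,fy=3.3,interpolation=2))
cv2.imwrite("pics/c2.png",cv2.resize(b,None,fx=3.3,fy=3.3,interpolation=2))
E
```

```text
(no output)
```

View pics/c1.png

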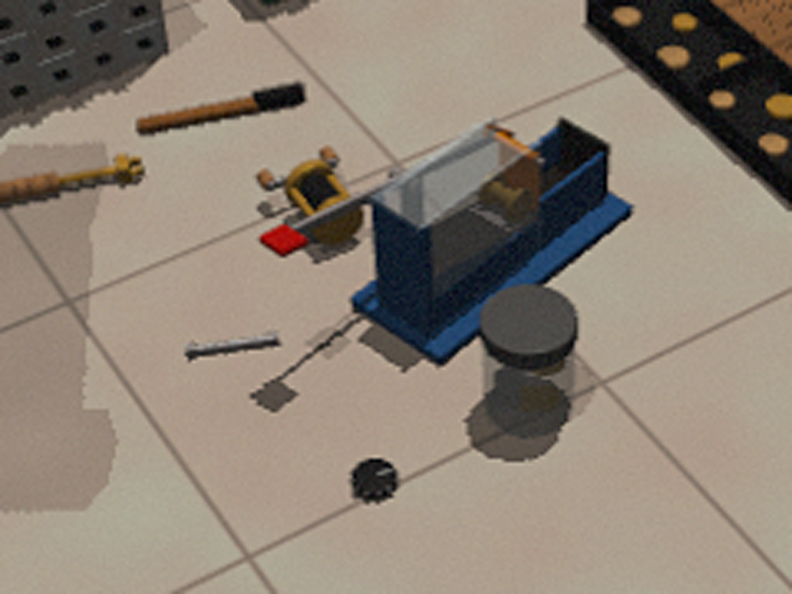

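View pics/c2.png

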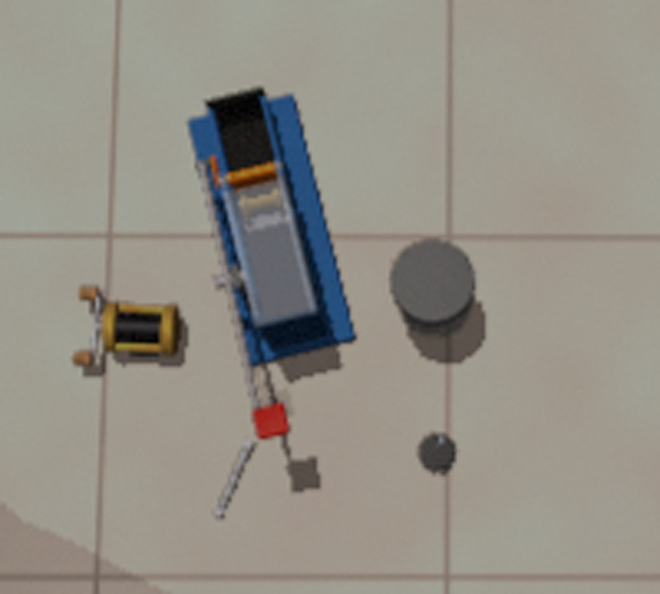

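The side view shows the dispenser, with the red pad at about (236,202) px, and the top view shows the pad at about (252,267) px. The lever bar runs along the +y (left) side, the spool sits behind the shut lid, and the pad is clear of the bystanders. Next I'll fit the pose from the pad and plate.

```bash
python3 - <<'E'
from h import *
from scipy.optimize import least_squares
np.set_printoptions(precision=4,suppress=True)
F={c:grab_frame(c) for c in("side","top")}
C={}
for c in F:
    i=F[c]["img"].astype(int); m=(i[...,0]>140)&(i[...,1]<70)&(i[...,2]<70)
    n,l,s,ce=cv2.connectedComponentsWithStats(m.astype(np.uint8)); k=1+np.argmax(s[1:,4]); C[c]=ce[k]; print(c,ce[k],s[k])
p,e=tri(F["side"],C["side"],F["top"],C["top"]); print("pad tri",p,e)
# plate corners in top crop (x3.3), order (155,55),(155,-55),(-105,-55),(-105,55)
cr=np.array([(188,120),(296,95),(356,340),(249,366)])/3.3+[170,140]
L=np.array([(155,55),(155,-55),(-105,-55),(-105,55)])/1000
def P(x,l): c,s=np.cos(x[2]),np.sin(x[2]); return np.array([x[0]+c*l[0]-s*l[1],x[1]+s*l[0]+c*l[1],l[2]])
for w in(0,1):
  def res(x):
    r=[(proj(F["top"],P(x,(*l,.012)))-q) for l,q in zip(L,cr)]
    for c in F: r.append(w*2*(proj(F[c],P(x,(-.185,.035,.150)))-C[c]))
    return np.ravel(r)
  s=least_squares(res,[.65,.21,.2]); print(w,s.x,P(s.x,(-.185,.035,.152)),s.fun)
E
```

```text
side [595.9823 405.5901] [584 395  25  22 283]
top [251.5 267. ] [247 262  10  11  76]
pad tri [ 0.3866 -0.326   0.7298] 0.9226235365377063
0 [0.6515 0.2134 0.2548] [0.4637 0.2006 0.152 ] [ 0.2003 -0.0598 -0.16   -0.3722  0.2908 -0.0262 -0.3285  0.4354 -0.
 -0.      0.      0.    ]
1 [ 0.7417 -0.1051  1.6415] [ 0.7198 -0.2921  0.152 ] [  78.5242   33.1244   43.6643    8.4748  103.4229  -70.761   138.7518
  -46.5704 -325.8957 -246.3979  326.2011 -162.7589]
```

```bash
cat > m.py <<'E'
from h import *
from scipy.spatial.transform import Rotation as R
X0=np.array([.6515,.2134,.2548])
def D(x,l):
    c,s=np.cos(x[2]),np.sin(x[2]); return np.array([x[0]+c*l[0]-s*l[1],x[1]+s*l[0]+c*l[1],l[2]])
def pose(x,th,lift=0.,sgn=1):
    """TCP position, rotvec with tip flat on the pad at lever angle th, lift off along pad normal"""
    b=.4-.2-th   # slope: outer end higher by b
    r=np.array([-.145,.040]); c,s=np.cos(-th),np.sin(-th)
    # pressing: (-145,40)->(-149,-20): counter-clockwise in (x,z)
    r=np.array([c*r[0]+s*r[1],-s*r[0]+c*r[1]])
    n=np.array([np.sin(b),0,np.cos(b)])
    pt=np.array([-.040+r[0],.035,.112+r[1]])+lift*n
    zt=-n; xt=np.array([0,sgn,0.]); M=np.stack([xt,np.cross(zt,xt),zt],1)
    return D(x,pt),(R.from_euler("z",x[2])*R.from_matrix(M)).as_rotvec(),pt
E
python3 - <<'E'
from m import *
np.set_printoptions(precision=4,suppress=True)
F={c:grab_frame(c) for c in("side","top")}
for c in F:
    i=F[c]["img"].astype(int)[:300,:400]; m=(i[...,0]>120)&(i[...,1]<70)&(i[...,2]<70)
    n,l,s,ce=cv2.connectedComponentsWithStats(m.astype(np.uint8)); k=1+np.argmax(s[1:,4]); print(c,ce[k],s[k],"pred",proj(F[c],D(X0,(-.185,.035,.150))))
    if c=="side": a=ce[k]
    else: print(tri(F["side"],a,F["top"],ce[k]))
print(get_state()["q"])
for sg in(1,-1):
  for th,l in((0,.05),(0,0),(.2,0),(.4,0)):
    p,r,pt=pose(X0,th,l,sg); print(sg,th,pt,p,ik(p,r))
E
```

```text
side [235.3939 201.6364] [229 198  13   8  66] pred [234.5576 202.436 ]
top [251.6905 267.0595] [247 262  10  11  84] pred [252.2517 267.9247]
(array([0.4666, 0.2023, 0.15  ]), np.float64(0.0007509302872534581))
[ 1.0128  0.3262 -0.1926  1.052   0.      1.4366]
1 0 [-0.1751  0.035   0.201 ] [0.4733 0.2031 0.201 ] [ 0.2613  0.4412 -0.1215  1.2081  0.0013  0.0064]
1 0 [-0.185  0.035  0.152] [0.4637 0.2006 0.152 ] [ 0.2614  0.4653 -0.2173  1.0883  0.0013  0.0065]
1 0.2 [-0.1901  0.035   0.1224] [0.4588 0.1994 0.1224] [ 0.2623  0.341  -0.478   0.7517  0.      0.0075]
1 0.4 [-0.1891  0.035   0.0924] [0.4597 0.1996 0.0924] [ 0.2633  0.2638 -0.7222  0.3848 -0.0017  0.0083]
-1 0 [-0.1751  0.035   0.201 ] [0.4733 0.2031 0.201 ] [ 0.2613  0.4412 -0.1215  1.2081  0.0013 -3.1352]
-1 0 [-0.185  0.035  0.152] [0.4637 0.2006 0.152 ] [ 0.2614  0.4653 -0.2173  1.0883  0.0013 -3.1351]
-1 0.2 [-0.1901  0.035   0.1224] [0.4588 0.1994 0.1224] [ 0.2623  0.341  -0.478   0.7517  0.     -3.1341]
-1 0.4 [-0.1891  0.035   0.0924] [0.4597 0.1996 0.0924] [ 0.2633  0.2638 -0.7222  0.3848 -0.0017 -3.1333]
```

```bash
sed -i 's/X0=.*/X0=np.array([.6530,.2143,.2548])/' m.py; python3 - <<'E'
from m import *
np.set_printoptions(precision=4,suppress=True)
grab(40)
p,r,_=pose(X0,0,.08); movep(p,r)
p,r,_=pose(X0,0,.02); move_l(p,.15)
s=get_state(); print(s["clock"],s["position"],s["contact_force"],s["finger_gap"])
p,r,_=pose(X0,0,-.006); print(move_l(p,.015,until_force=1.5))
s=get_state(); n=pose(X0,0)[0]; print(s["clock"],s["position"],s["position"]-n,s["contact_force"])
F={c:grab_frame(c) for c in("side","top")}
ims=[cv2.resize(F[c]["img"][y:y+150,x:x+130],None,fx=3,fy=3,interpolation=2) for c,x,y in(("side",180,130),("top",190,170))]
save({"img":np.hstack(ims)},"touch")
E
```

```text
4.075 [0.469  0.2032 0.1721] [ 0.0782 -0.679  -0.418 ] 0.004932910425303029
True
5.3417 [0.4648 0.2014 0.1506] [-0.0004 -0.0001 -0.0014] [0.9853 0.5601 1.5099]
```

View pics/touch.png

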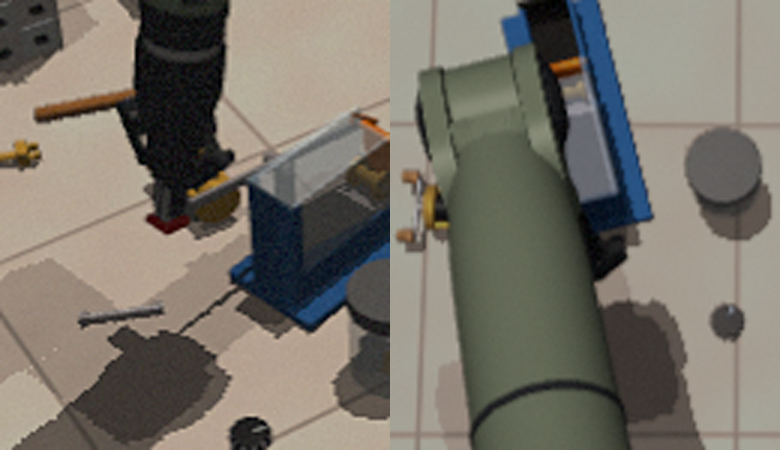

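The shut fingertips sit in the middle of the red pad (left panel, about (168,218)), and contact came within 1.5 mm of the model. Now I'll press along the arc.

```bash
python3 - <<'E'
from m import *
np.set_printoptions(precision=3,suppress=True)
for th in(.1,.2,.3,.38):
    p,r,_=pose(X0,th,-.001); move_l(p,.03,rot=r); s=get_state(); print(th,s["clock"],s["position"]-p,s["contact_force"])
p,r,_=pose(X0,.4,0); move_l(p,.02,rot=r); s=get_state(); print(s["position"]-p,s["contact_force"])
p,r,_=pose(X0,.4,-.008); print(move_l(p,.01,until_force=12)); 
s=get_state(); print(s["clock"],s["position"]-pose(X0,.4)[0],s["contact_force"])
sleep(.8)
F={c:grab_frame(c) for c in("side","top")}
for c in F:print(c,[(x["centre"],x["score"]) for x in tip_of(c,"spool_center")],proj(F[c],D(X0,(.125,0,.046))))
print(get_state()["contact_force"])
ims=[cv2.resize(F[c]["img"][y:y+150,x:x+130],None,fx=3,fy=3,interpolation=2) for c,x,y in(("side",220,130),("top",190,150))]
save({"img":np.hstack(ims)},"press")
E
```

```text
0.1 6.0667 [-0. -0.  0.] [-0.01  -0.126  2.113]
0.2 6.7167 [0. 0. 0.] [0.176 0.264 5.141]
0.3 7.3667 [0. 0. 0.] [-1.591 -0.21   5.485]
0.38 7.9167 [0. 0. 0.] [-1.924  0.084  5.642]
[0. 0. 0.] [-1.435 -0.52   6.06 ]
True
8.5083 [ 0.  0. -0.] [-2.427 -0.225  8.174]
side [([321.9, 180.4], 0.43)] [321.441 180.433]
top [] [243.939 177.47 ]
[-2.601 -0.835  8.827]
```

View pics/press.png

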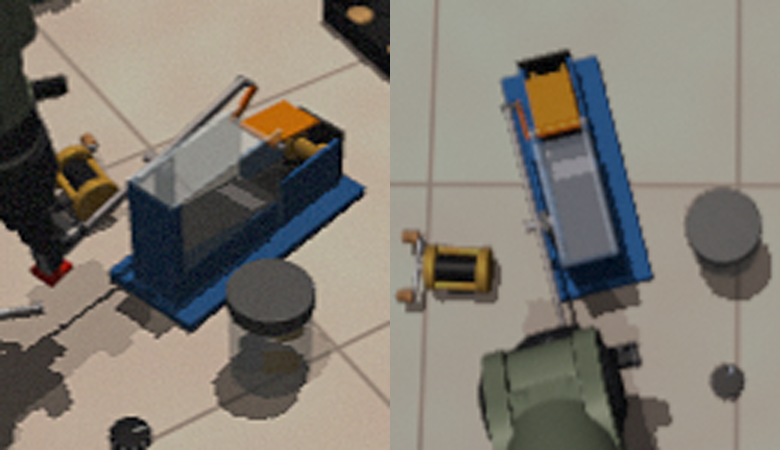

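The spool is in the tray at (322,180) px, as predicted, and the lid is level. The force only slightly exceeds the spring force, so I'll nudge further to confirm the stop, then release slowly.

```bash
python3 - <<'E'
from m import *
np.set_printoptions(precision=4,suppress=True)
for d in(.001,.002,.003):
    p,r,_=pose(X0,.4,-d); move_l(p,.01,rot=r,until_force=20); sleep(.15); s=get_state(); print(d,s["clock"],s["position"]-pose(X0,.4)[0],s["contact_force"])
    if s["contact_force"][2]>16: break
E
```

```text
0.001 9.9083 [ 0.0003  0.0001 -0.0005] [-3.0817 -0.6299 11.7759]
0.002 10.3083 [ 0.0004  0.0001 -0.0007] [-7.4822 -2.5259 20.916 ]
```

```bash
python3 - <<'E'
from m import *
np.set_printoptions(precision=3,suppress=True)
for th in(.3,.2,.1,.04,.015,0,-.01):
    p,r,_=pose(X0,th,-.001); move_l(p,.014 if th>.05 else .006,rot=r); s=get_state(); print(th,round(s["clock"],2),s["contact_force"])
p,r,_=pose(X0,0,.004); move_l(p,.006,rot=r)
p,r,_=pose(X0,0,.1); move_l(p,.1,rot=r)
set_joints([.9,.326,-.193,1.052,0,1.0]); s=get_state(); print(s["clock"],s["contact_force"])
F={c:grab_frame(c) for c in("side","top")}
for c in F:print(c,[(x["centre"],x["score"]) for x in tip_of(c,"spool_center")])
ims=[cv2.resize(F[c]["img"][y:y+170,x:x+130],None,fx=3,fy=3,interpolation=2) for c,x,y in(("side",220,130),("top",190,150))]
save({"img":np.hstack(ims)},"end")
for c in F:
    i=F[c]["img"].astype(int)[:300,:400]; m=(i[...,0]>120)&(i[...,1]<70)&(i[...,2]<70)
    n,l,s,ce=cv2.connectedComponentsWithStats(m.astype(np.uint8)); k=1+np.argmax(s[1:,4]); print(c,ce[k],s[k])
E
```

```text
0.3 11.6 [-0.104 -0.483  5.736]
0.2 12.82 [0.413 0.027 3.778]
0.1 14.05 [1.154 0.415 3.28 ]
0.04 15.7 [ 2.165 -0.244  2.331]
0.015 16.48 [ 0.35  -0.294  2.265]
0 17.0 [1.058 0.79  3.141]
-0.01 17.4 [-0.251  0.162 -0.418]
20.5167 [ 1.69  -0.559  0.695]
side [([324.3, 179.0], 0.56)]
top [([243.7, 176.7], 0.47)]
side [235.343 201.672] [229 198  13   8  67]
top [251.69 267.06] [247 262  10  11  84]
```

View pics/end.png

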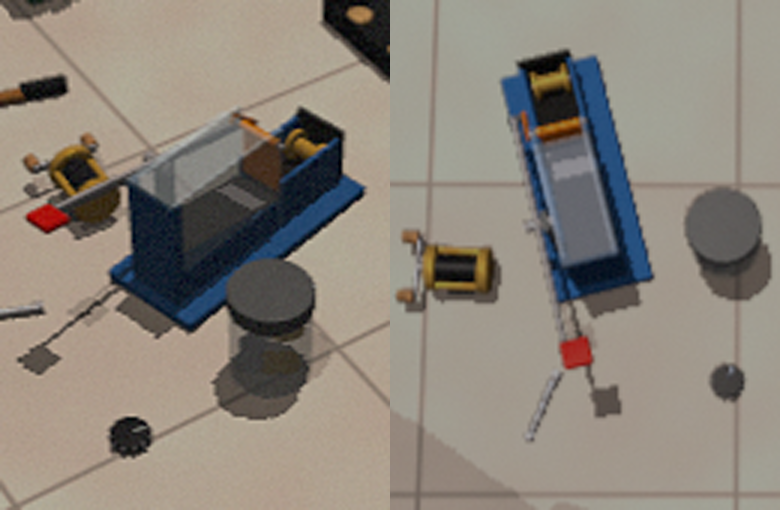

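The spool lies in the tray at about (324,179) px in the side view. The lid is shut, the pad is back at its original pixel position, and the bystanders in view are undisturbed.

```bash
python3 -c "
from cell import *
sign_off()"
```

```text
the job is handed in; nothing more can be done
```

The job is done and handed in at about 20.5 s of the 38 s allowed; `sign_off` reports no verdict.

- **Press:** I pushed the pad down along its arc with the shut fingertips. At the bottom the force rose to about 21 N with almost no further travel, so it was at the firm stop. The lid swung up nearly level and the spool rolled into the tray.
- **Release:** I let the lever up over about 7 s. The spring force, falling from about 6 N to 2–3 N, was felt at every check up to the rest position, so contact was kept until the lid was shut.
- **Last checks:** In the final pictures the lid is shut and the spool rests in the tray within about 3 pixels of where the model puts it. The red pad is within 0.1 pixel of its starting position. The reel, canister, dial and worm shaft look unmoved, and the arm is clear.
- **Limits of the checks:**
  - The spool detections scored only 0.43–0.56, but the pictures agree with them.
  - The first push to the stop ended early, so I repeated it more firmly.
  - The spanner, oil bottle and brush were not re-measured at the end. The arm passed well above the counter there.

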